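# Hold the hot boiled egg over the side-dish bowl with the tongs

### The arm

A 7-joint arm with a two-finger parallel gripper is mounted at the origin on the work surface. World frame = base frame: x ahead of the robot, y to its left, z up, the work surface at z = 0. Lengths are in m, angles in rad, forces in N, time in s.
With the tool pointing down it reaches from about 0.425 to 0.925 m from the base axis. Payload 6.8 kg.
Tool frame: the origin (TCP) lies on the mounting face of the last link; the fingertips stand 173 mm ahead of it and the grasp point (between the pads) lies 155 mm ahead of it; z points along the fingers, y is the line along which they close (so a half turn about z gives the same grasp; the last joint's range is limited). The gripper opens to 85 mm and grips with 20 to 120 N. Pads are 22 mm wide; open, the fingers measure 114 mm over their backs; the gripper's body (76 mm by 85 mm) begins 54 mm behind the grasp point. The pads swing forward as they close: fully open they stand 13 mm farther back than shut.
Start: joints at [-1.436, 0.477, 0.022, 1.555, -0.011, 1.109, -0.083], TCP at [0.162, 0.655, 0.405] pointing down, gripper open.
Joint ranges: [-2.96, 2.96], [-0.34, 2.1], [-1.41, 1.46], [0.24, 2.44], [-1.37, 4.51], [0.17, 1.92], [-2.96, 2.96]. Speed limits (rad/s): [2.39, 2.39, 3.14, 3.14, 3.14, 3.14, 3.14].

### API

Orientations are given as a rotation vector (axis times angle).
In Python, from bench import r gives the robot as it stands.
- The arm moves only by the tool arm_command, never from a script. Its argument "plan" is a list of rows, each an object of numbers: "claw": the closure, from 0 (fully open) to 1 (shut); "tx", "ty", "tz": the shift along the tool's x, y, z in m; "ax", "ay", "az": the turn, a rotation vector about the tool's x, y, z in degrees. A call has exactly 10 rows; each row shifts and turns the commanded pose from where the row before left it, along the tool's axes as they then stand; what a row does not reach is not made up. A row lasts 1/12 s, in which the tool goes at most 41.7 mm and 7.16 degrees, less where a joint would pass 70% of its speed; a pose out of reach is approached as far as the arm can. A call is refused whole if a number of a shift passes 0.0417 or a number of a turn 7.16, either way. A call with a gripper value outside its range is refused whole. The fingers move at their own pace and stop on an object; "squeeze" is the grip in N (left out, the last holds). Time passes only in rows, so rows that do not move let the fingers close, or fill a call up. It gives the time, the measured TCP pose, the force, the opening and the grip force at its end, in the units of the state.
- r.get_obs(): the state, without advancing time (a new reading comes with each control period).
- r.grab_frame(name): name is "side" or "top"; returns the picture (420x560x3 uint8, red, green, blue); there is no depth.
- r.camera_model(name): a dict with "fx", "fy", "cx", "cy" (pixels), "k1" (the pictures are not rectified: a ray, as slopes to the right and down, at radius r is drawn at 1 + k1 r^2 times it, then the intrinsics apply), "position" and "orientation" of the camera in the world. Camera axes: x right, y up, looking along -z (the intrinsics and any distortion apply to the point x, -y, -z); pixel columns grow to the right and rows downward; lengths in m; the calibration is good to about 2 mm. A picture is of the moment at which its call begins. camera_model takes no time and is no camera call.
- r.hand_in(): hands the job in; it is judged then, once.
Trained networks look in the newest picture that a camera, given by its name, has taken for a name from the list of things; names that differ only in an ending like _2 or _b are one class to them, and where a whole thing is asked for, a point or a joint stands for the part that bears it (a point fixed in the world has none). Each returns a list of dicts, best first, with "confidence" (0 to 1); they miss things now and then, are a little off and sometimes report something else, mostly with a low value. They report only what shows in the picture. A call takes as long as a camera call.
- r.boxes_of(target, camera): "location" ([x, y, z] in m, in the coordinates of the camera as it stood for that picture, good to about 4 mm: the middle of the surface that is visible of it).
- r.tip_of(target, camera): "location" ([x, y, z] in m, in the coordinates of the camera as it stood for that picture, good to about 4 mm: a listed point, or the origin of a listed thing).
The state is a dict: "clock": time; "joints": joint angles; "qvel": joint speeds; "tau": joint torques, N m; "tcp_pos": TCP position; "orientation": TCP orientation; "contact_force": force on the tool from outside, world axes, zero at the start; "moment": the same for the moment, N m; "grip_width": finger opening in m; "gripper_force": force on a finger pad.
Only numpy, scipy, OpenCV 4.12 (cv2) and the standard library are available. Lean on these libraries where they do the work, as an engineer would, in place of code of your own. Each camera call takes 0.05 s, during which the arm holds its last target. There are 200 camera calls.

### The job

Pick up the steel kitchen tongs, close their tips on the hot brown egg and lift it out of its wooden egg cup. Finish holding the brown egg still in the tongs above the middle of the green bowl, at least 10 cm over the counter: do not put it down or let go. Do not touch the brown egg with the fingers, and leave the bowl, the white egg and its cup, the glass jar and the ladle where they are.

Things in the scene. Friction and masses are not known exactly. Their poses are not given: they have to be found in the camera images.
- tongs: Sprung steel kitchen tongs lying flat on the counter, hinge end to their -x, tips to +x, the two arms opening sideways (y). 265 mm long (x -129 to +137), 24 mm tall, about 0.11 kg, balanced near the origin. Origin: centre line, underside, midway between the black grip pads; z up. Squeezing the pads closes both arms equally; 1 mm less over the pads closes the tip gap by about 2.2 mm.
- tongs_grip (a point): Midway between the two black grip pads, 12 mm above the tongs' origin. Each pad, outside an arm, is upright, 60 mm long (x), 24 mm tall (z). Width over the pads: 59 mm left open, 41 mm with the tips on an egg; the pads stand parallel at 51 mm. The spring pushes each pad out with 6 N when open, 7 N at 53 mm, 9 N on an egg. A squeeze of 25 to 40 N holds an egg safely.
- tongs_tip (a point): Midway between the two flat tip plates, 120 mm ahead (+x) of the tongs' origin, 12 mm above their underside. The plates are 34 mm long (x), 22 mm tall (z), centred here; 85 mm apart inside when open. The tongs can be carried half closed in a light grip: 53 mm over the pads leaves about 70 mm between the plates.
- tongs_left: The tongs' left (+y) arm. Origin: at its hinge, 100 mm behind the tongs' origin and 9 mm to the left, on the underside. Axes parallel to those of the tongs when open; it turns clockwise seen from above (up to 0.18 rad) as they close.
- tongs_right: The tongs' right (-y) arm, mirror image of the left: origin at its hinge, 100 mm behind the tongs' origin and 9 mm to the right, on the underside; it turns anticlockwise seen from above (up to 0.18 rad) as they close.
- egg_brown: Brown hen's egg standing blunt end down in one of two wooden egg cups: 43 mm in diameter, 57 mm tall, 60 g, hard. Origin: at its bottom, about 31 mm above the counter; z is up.
- egg_brown_mid (a point): Centre of the brown egg at its widest height, 26 mm above its bottom (about 57 mm above the counter): where the tongs should close on it.
- egg_white: White egg of the same size and weight in the other wooden cup; to be left alone. Origin: at its bottom.
- cup_brown: Loose turned wooden egg cup under the brown egg: 58 mm in diameter at the foot, 49 mm at the rim, rim 40 mm above the counter, 0.15 kg. Origin: centre of its underside, on the counter. The egg rests in its mouth and lifts straight out.
- cup_white: The same kind of egg cup under the white egg; to be left alone. Origin: centre of its underside.
- bowl: Loose round green ceramic side-dish bowl, 112 mm in diameter at the rim, rim 45 mm above the counter, 0.3 kg. Origin: centre of its underside.
- jar: Glass jar with a steel cap standing on the counter, 76 mm in diameter, 110 mm tall; to be left alone. Origin: centre of its underside.
- ladle: Stainless steel ladle lying on the counter, bowl 84 mm in diameter and 32 mm tall with its origin under the bowl's centre, handle 255 mm long from there towards its -x; to be left alone.

How it is judged:
On the way, in this order (a step that is already met when the one before it is completed fails the run):
1. the tongs are gripped and lifted off the counter (height (world z) of tongs above 0.02 m and contact force between the fingers and tongs above 1 N), for 0.1 s.
2. both tips of the tongs are closed on the brown egg (contact force between each of tongs_left, tongs_right and egg_brown above 0.5 N and contact force between the fingers and tongs above 1 N), for 0.1 s.
At the end, for the whole second after the job is handed in: Tongs held by the fingers, both tips pressing on the brown egg (over 0.5 N each), egg middle over 100 mm up and within 40 mm sideways of the bowl centre, still, touched by the tongs only. Bowl, jar, ladle within 30 mm, white egg and its cup within 20 mm, of their starts (all of step 2 and height (world z) of egg_brown_mid above 0.1 m and horizontal distance between egg_brown_mid and bowl below 0.04 m and linear speed of egg_brown below 0.03 m/s and height (world z) of tongs above 0.03 m and contact force between each of the fingers, the arm and egg_brown below 0.1 N and contact force between each of cup_brown, bowl and egg_brown below 0.05 N and contact force between each of bowl, jar and tongs below 0.1 N and distance of each of bowl, jar, ladle from where it was at the start of the episode below 0.03 m and distance of each of egg_white, cup_white from where it was at the start of the episode below 0.02 m); the arm keeps its last pose, push and grip.
It fails at once if the fingers or the arm touch the brown egg (contact force between any of the fingers, the arm and egg_brown above 0.2 N).
It fails at once if the white egg or its cup is disturbed (distance of any of egg_white, cup_white from where it was at the start of the episode above 0.02 m).
It fails at once if the bowl, the jar or the ladle is moved (distance of any of bowl, jar, ladle from where it was at the start of the episode above 0.03 m).
It also fails if it takes over 45 s, if anything falls off the work surface, if the arm or the gripper's body presses on something with over 40 N, if the wrist force passes 120 N, or if a joint passes its speed limit or range.

## Working session

There is one attempt and no reset: what is moved stays moved. The work goes in short steps, Python scripts to look and compute and a tool call to move; the robot and the scene stay as the last step left them, time stands still between calls to the robot, and variables do not carry over. Pictures are saved under pics/ and viewed, at most 10 in all, crops included, and the job is handed in when it is done.

Besides the shell and the picture viewer there is one more tool, called after ">>>" as name(argument=value, ...) on one line, values as JSON. arm_command: Moves the arm, as the interface text tells. Its arguments: {"type":"object","properties":{"plan":{"type":"array","items":{"type":"object","properties":{"claw":{"type":"number"},"tx":{"type":"number"},"ty":{"type":"number"},"tz":{"type":"number"},"ax":{"type":"number"},"ay":{"type":"number"},"az":{"type":"number"}}}},"squeeze":{"type":"number"}},"required":["plan"]}

```bash
mkdir -p pics; cat > h.py <<'E'
import numpy as np, cv2
from scipy.spatial.transform import Rotation as R
from bench import r
def cam(n):
    m=r.camera_model(n); o=np.array(m["orientation"],float)
    Rm=R.from_rotvec(o) if o.shape==(3,) else R.from_matrix(o)
    return m,Rm,np.array(m["position"])
def snap(n,f):
    im=r.grab_frame(n); cv2.imwrite("pics/"+f,np.array(im)[:,:,::-1]); return im
def W(n,p):
    m,Rm,t=cam(n); return Rm.apply(p)+t
def proj(n,p):
    m,Rm,t=cam(n); q=Rm.inv().apply(np.array(p)-t); s=np.array([q[0]/-q[2],-q[1]/-q[2]]); s*=1+m["k1"]*(s@s)
    return m["fx"]*s[0]+m["cx"],m["fy"]*s[1]+m["cy"]
def pix(n,u,v,z):
    m,Rm,t=cam(n); d=np.array([(u-m["cx"])/m["fx"],(v-m["cy"])/m["fy"]]); s=d.copy()
    for _ in range(30): s=d/(1+m["k1"]*(s@s))
    w=Rm.apply([s[0],-s[1],-1]); return t+w*(z-t[2])/w[2]
def find(n,names,f="tip_of"):
    for k in names:
        for d in getattr(r,f)(k,n)[:2]: print(n,k,round(d["confidence"],2),W(n,d["location"]).round(3))
E
python3 - <<'E'
from h import *
for n in("top","side"):
    print(n,r.camera_model(n)); snap(n,n+"0.png")
    find(n,["tongs","tongs_grip","tongs_tip","tongs_left","tongs_right","egg_brown_mid","egg_white","cup_brown","bowl","jar","ladle"])
print(r.get_obs())
E
```

```text
top {'fx': 386.39655403854994, 'fy': 386.39655403854994, 'cx': 280.06028449542697, 'cy': 209.89125770652083, 'k1': -0.10668607292171414, 'position': array([ 0.48287554, -0.10329409,  0.96040776]), 'orientation': array([ 0.09756903, -0.04370356, -1.58163371])}
top tongs 0.87 [ 0.482 -0.21  -0.005]
top tongs_grip 0.84 [ 0.481 -0.21   0.01 ]
top tongs_left 0.45 [ 0.392 -0.173 -0.002]
top tongs_right 0.53 [ 0.38  -0.192 -0.002]
top egg_brown_mid 0.65 [0.566 0.165 0.057]
top egg_white 0.61 [0.593 0.028 0.036]
top cup_brown 0.73 [ 0.567  0.163 -0.   ]
top bowl 0.59 [ 0.528  0.334 -0.006]
top jar 0.62 [ 0.762 -0.148 -0.   ]
top ladle 0.87 [ 0.609 -0.498 -0.005]
top ladle 0.3 [ 0.529  0.334 -0.002]
side {'fx': 411.7427352555529, 'fy': 411.7427352555529, 'cx': 283.47611577989124, 'cy': 212.22638333711893, 'k1': -0.04757354731040762, 'position': array([0.54627287, 0.78773886, 0.64434079]), 'orientation': array([ 0.02880884, -1.48365928, -2.72770553])}
side tongs 0.55 [ 0.482 -0.217 -0.002]
side tongs_grip 0.85 [ 0.483 -0.215  0.012]
side tongs_tip 0.65 [ 0.6   -0.248  0.013]
side tongs_left 0.
[... 367 characters left out ...]
 array([-1.43607894,  0.47702943,  0.0224264 ,  1.555393  , -0.01147708,
        1.1092861 , -0.0831088 ]), 'qvel': array([ 3.36952911e-05,  5.69356959e-04,  5.00747151e-04, -1.25892115e-03,
        3.06489728e-04,  1.45950544e-03,  1.55388632e-03]), 'tau': array([-1.27067824e-04, -5.96332991e+01,  1.60677854e+00, -2.81543130e+01,
        1.24934519e-02,  1.72329332e-03, -1.83955183e-05]), 'tcp_pos': array([0.16231334, 0.65521673, 0.40469164]), 'orientation': array([3.80545042e-01, 3.11843906e+00, 1.92947084e-05]), 'contact_force': array([-0.09018473, -0.07431765,  0.27960061]), 'moment': array([-0.06407281,  0.04024234, -0.01327091]), 'gripper_force': 0.0, 'grip_width': 0.08548028476859953}
```

View pics/top0.png

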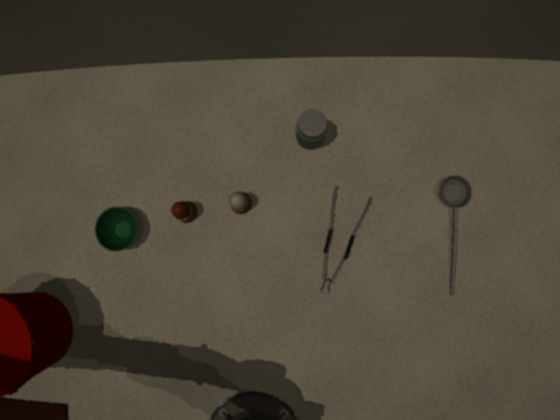

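View pics/side0.png

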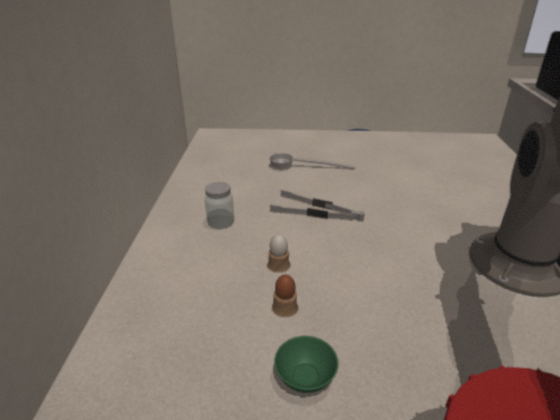

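The top and side views agree. The tongs are near (0.482, -0.212), with their axis at about -17° and tips around px (353,192) in the top view. The brown egg is at about (0.566, 0.165), px (182,211), and the bowl at (0.527, 0.333), px (117,229). I'm starting the move now.

>>> arm_command(plan=[{"claw": 0,"tx": -0.028,"ty": -0.0236},{"tx": -0.028,"ty": -0.0236},{"tx": -0.028,"ty": -0.0236},{"tx": -0.028,"ty": -0.0236},{"tx": -0.028,"ty": -0.0236},{"tx": -0.028,"ty": -0.0236},{"tx": -0.028,"ty": -0.0236},{"tx": -0.028,"ty": -0.0236},{"tx": -0.028,"ty": -0.0236},{"tx": -0.028,"ty": -0.0236}], squeeze=30)

```text
invalid input at $.plan[0]: expected keys claw, tx, ty, tz, ax, ay, az
```

```bash
cat >> h.py <<'E'
def avg(n,k,N=3):
    L=[]
    for _ in range(N):
        r.grab_frame(n); D=r.tip_of(k,n)
        if D and D[0]["confidence"]>.3: L.append(W(n,D[0]["location"]))
    L=np.array(L)
    print(n,k,len(L),*( (L.mean(0).round(4),L.std(0).round(4)) if len(L) else ()))
def state():
    o=r.get_obs(); Rm=R.from_rotvec(o["orientation"]); M=Rm.as_matrix()
    print(round(o["clock"],2),"tcp",o["tcp_pos"].round(4),"x",M[:,0].round(3),"y",M[:,1].round(3),"z",M[:,2].round(3),"w",round(o["grip_width"],4),"F",round(o["gripper_force"],1),o["contact_force"].round(1)); return o,M
def to(p,yaw=None):
    o,M=state(); print("tool shift",(M.T@(np.array(p)-o["tcp_pos"])).round(4))
E
python3 - <<'E'
from h import *
print(r.get_obs()["joints"].round(2))
for n in("top","side"):
    for k in("tongs_grip","tongs_tip","tongs_left","tongs_right"): avg(n,k)
to([.482,-.2125,.3])
E
```

```text
[-1.44  0.48  0.02  1.56 -0.01  1.11 -0.08]
top tongs_grip 3 [ 0.4474 -0.2049  0.0061] [0.0458 0.0089 0.0041]
top tongs_tip 1 [ 0.3944 -0.1737 -0.0039] [0. 0. 0.]
top tongs_left 3 [ 0.3928 -0.1735 -0.0012] [0.0009 0.0027 0.0007]
top tongs_right 3 [ 0.3815 -0.1896  0.001 ] [0.0007 0.0009 0.0008]
side tongs_grip 3 [ 0.4821 -0.214   0.0137] [0.0013 0.0008 0.0006]
side tongs_tip 3 [ 0.6007 -0.2466  0.013 ] [0.0013 0.0001 0.0004]
side tongs_left 2 [ 0.3912 -0.1727 -0.0019] [0.0007 0.002  0.0005]
side tongs_right 3 [ 0.3853 -0.1941  0.0033] [0.0009 0.0019 0.0014]
3.6 tcp [0.1623 0.6552 0.4047] x [-0.971  0.24   0.   ] y [0.24  0.971 0.   ] z [-0.  0. -1.] w 0.085 F 0.0 [0.1 0.4 0.2]
tool shift [-0.519  -0.7654  0.1047]
```

>>> arm_command(plan=[{"claw": 0,"tx": -0.028,"ty": -0.0236,"tz": 0,"ax": 0,"ay": 0,"az": 0},{"claw": 0,"tx": -0.028,"ty": -0.0236,"tz": 0,"ax": 0,"ay": 0,"az": 0},{"claw": 0,"tx": -0.028,"ty": -0.0236,"tz": 0,"ax": 0,"ay": 0,"az": 0},{"claw": 0,"tx": -0.028,"ty": -0.0236,"tz": 0,"ax": 0,"ay": 0,"az": 0},{"claw": 0,"tx": -0.028,"ty": -0.0236,"tz": 0,"ax": 0,"ay": 0,"az": 0},{"claw": 0,"tx": -0.028,"ty": -0.0236,"tz": 0,"ax": 0,"ay": 0,"az": 0},{"claw": 0,"tx": -0.028,"ty": -0.0236,"tz": 0,"ax": 0,"ay": 0,"az": 0},{"claw": 0,"tx": -0.028,"ty": -0.0236,"tz": 0,"ax": 0,"ay": 0,"az": 0},{"claw": 0,"tx": -0.028,"ty": -0.0236,"tz": 0,"ax": 0,"ay": 0,"az": 0},{"claw": 0,"tx": -0.028,"ty": -0.0236,"tz": 0,"ax": 0,"ay": 0,"az": 0}], squeeze=30)

```text
clock: 4.43
tcp_pos: [0.3781, 0.3572, 0.405]
orientation: [0.38, 3.118, 0.001]
contact_force: [0.3, -0.1, 0.6]
grip_width: 0.0855
gripper_force: 0.0
```

>>> arm_command(plan=[{"claw": 0,"tx": -0.015,"ty": -0.034,"tz": 0,"ax": 0,"ay": 0,"az": 0},{"claw": 0,"tx": -0.015,"ty": -0.034,"tz": 0,"ax": 0,"ay": 0,"az": 0},{"claw": 0,"tx": -0.015,"ty": -0.034,"tz": 0,"ax": 0,"ay": 0,"az": 0},{"claw": 0,"tx": -0.015,"ty": -0.034,"tz": 0,"ax": 0,"ay": 0,"az": 0},{"claw": 0,"tx": -0.015,"ty": -0.034,"tz": 0,"ax": 0,"ay": 0,"az": 0},{"claw": 0,"tx": -0.015,"ty": -0.034,"tz": 0,"ax": 0,"ay": 0,"az": 0},{"claw": 0,"tx": -0.015,"ty": -0.034,"tz": 0,"ax": 0,"ay": 0,"az": 0},{"claw": 0,"tx": -0.015,"ty": -0.034,"tz": 0,"ax": 0,"ay": 0,"az": 0},{"claw": 0,"tx": -0.015,"ty": -0.034,"tz": 0,"ax": 0,"ay": 0,"az": 0},{"claw": 0,"tx": -0.015,"ty": -0.034,"tz": 0,"ax": 0,"ay": 0,"az": 0}])

```text
clock: 5.27
tcp_pos: [0.441, -0.0092, 0.4051]
orientation: [0.38, 3.118, 0.001]
contact_force: [1.2, -0.1, 0.6]
grip_width: 0.0853
gripper_force: 0.0
```

```bash
python3 - <<'E'
from h import *
to([.482,-.2135,.25])
E
```

```text
5.27 tcp [ 0.441  -0.0092  0.4051] x [-0.971  0.24  -0.001] y [0.24  0.971 0.001] z [ 0.001  0.001 -1.   ] w 0.0853 F 0.0 [ 1.2 -0.1  0.6]
tool shift [-0.0887 -0.1886  0.155 ]
```

>>> arm_command(plan=[{"claw": 0,"tx": -0.009,"ty": -0.019,"tz": 0.0155,"ax": 0,"ay": 0,"az": 0},{"claw": 0,"tx": -0.009,"ty": -0.019,"tz": 0.0155,"ax": 0,"ay": 0,"az": 0},{"claw": 0,"tx": -0.009,"ty": -0.019,"tz": 0.0155,"ax": 0,"ay": 0,"az": 0},{"claw": 0,"tx": -0.009,"ty": -0.019,"tz": 0.0155,"ax": 0,"ay": 0,"az": 0},{"claw": 0,"tx": -0.009,"ty": -0.019,"tz": 0.0155,"ax": 0,"ay": 0,"az": 0},{"claw": 0,"tx": -0.009,"ty": -0.019,"tz": 0.0155,"ax": 0,"ay": 0,"az": 0},{"claw": 0,"tx": -0.009,"ty": -0.019,"tz": 0.0155,"ax": 0,"ay": 0,"az": 0},{"claw": 0,"tx": -0.009,"ty": -0.019,"tz": 0.0155,"ax": 0,"ay": 0,"az": 0},{"claw": 0,"tx": -0.009,"ty": -0.019,"tz": 0.0155,"ax": 0,"ay": 0,"az": 0},{"claw": 0,"tx": -0.008,"ty": -0.018,"tz": 0.0155,"ax": 0,"ay": 0,"az": 2.7}])

```text
clock: 6.1
tcp_pos: [0.4825, -0.2133, 0.249]
orientation: [0.453, 3.108, -0.0]
contact_force: [0.9, -0.1, 0.9]
grip_width: 0.0852
gripper_force: 0.0
```

```bash
python3 - <<'E'
from h import *
for k in("tongs_grip","tongs_tip"): avg("side",k,2)
snap("side","s1.png"); to([.482,-.2135,.173])
im=cv2.imread("pics/s1.png")[140:280,210:400]; cv2.imwrite("pics/s1c.png",cv2.resize(im,None,fx=4,fy=4))
E
```

```text
side tongs_grip 2 [ 0.482  -0.2127  0.011 ] [0.0001 0.0019 0.0001]
side tongs_tip 2 [ 0.5814 -0.0408  0.0336] [0.0174 0.2056 0.0254]
6.55 tcp [ 0.4825 -0.2112  0.2504] x [-0.959  0.284 -0.001] y [0.284 0.959 0.001] z [ 0.001  0.    -1.   ] w 0.0852 F 0.0 [-0.4  0.1 -0.1]
tool shift [-0.0001 -0.0024  0.0774]
```

View pics/s1c.png

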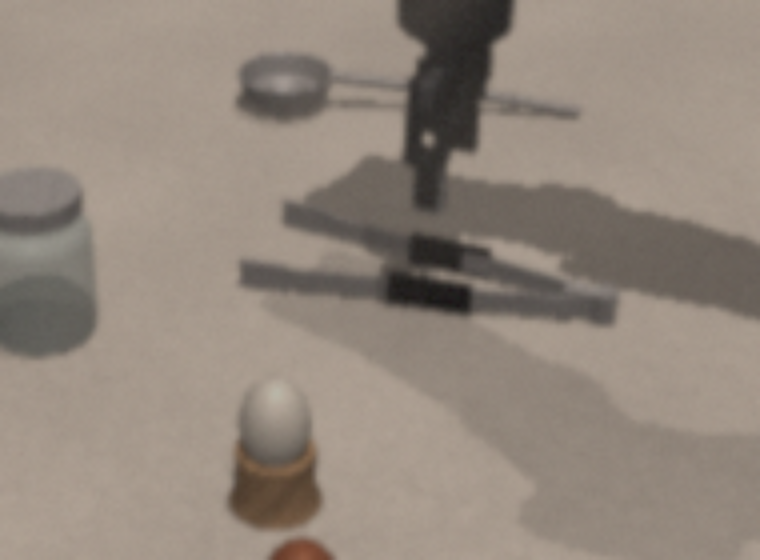

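The gripper (crop px 427,150) stands over the pads (428,290 and 435,250), aligned along the tongs. I'm descending 77 mm, then resting two rows.

>>> arm_command(plan=[{"claw": 0,"tx": 0,"ty": -0.002,"tz": 0.012,"ax": 0,"ay": 0,"az": 0},{"claw": 0,"tx": 0,"ty": 0,"tz": 0.012,"ax": 0,"ay": 0,"az": 0},{"claw": 0,"tx": 0,"ty": 0,"tz": 0.012,"ax": 0,"ay": 0,"az": 0},{"claw": 0,"tx": 0,"ty": 0,"tz": 0.012,"ax": 0,"ay": 0,"az": 0},{"claw": 0,"tx": 0,"ty": 0,"tz": 0.012,"ax": 0,"ay": 0,"az": 0},{"claw": 0,"tx": 0,"ty": 0,"tz": 0.01,"ax": 0,"ay": 0,"az": 0},{"claw": 0,"tx": 0,"ty": 0,"tz": 0.007,"ax": 0,"ay": 0,"az": 0},{"claw": 0,"tx": 0,"ty": 0,"tz": 0,"ax": 0,"ay": 0,"az": 0},{"claw": 0.2,"tx": 0,"ty": 0,"tz": 0,"ax": 0,"ay": 0,"az": 0},{"claw": 0.2,"tx": 0,"ty": 0,"tz": 0,"ax": 0,"ay": 0,"az": 0}])

```text
clock: 7.38
tcp_pos: [0.4817, -0.2143, 0.173]
orientation: [0.454, 3.108, -0.0]
contact_force: [0.2, -0.0, 0.6]
grip_width: 0.0685
gripper_force: 0.0
```

>>> arm_command(plan=[{"claw": 0.3,"tx": 0,"ty": 0,"tz": 0,"ax": 0,"ay": 0,"az": 0},{"claw": 0.3,"tx": 0,"ty": 0,"tz": 0,"ax": 0,"ay": 0,"az": 0},{"claw": 0.34,"tx": 0,"ty": 0,"tz": 0,"ax": 0,"ay": 0,"az": 0},{"claw": 0.36,"tx": 0,"ty": 0,"tz": 0,"ax": 0,"ay": 0,"az": 0},{"claw": 0.38,"tx": 0,"ty": 0,"tz": 0,"ax": 0,"ay": 0,"az": 0},{"claw": 0.38,"tx": 0,"ty": 0,"tz": 0,"ax": 0,"ay": 0,"az": 0},{"claw": 0.38,"tx": 0,"ty": 0,"tz": 0,"ax": 0,"ay": 0,"az": 0},{"claw": 0.38,"tx": 0,"ty": 0,"tz": 0,"ax": 0,"ay": 0,"az": 0},{"claw": 0.38,"tx": 0,"ty": 0,"tz": 0,"ax": 0,"ay": 0,"az": 0},{"claw": 0.38,"tx": 0,"ty": 0,"tz": 0,"ax": 0,"ay": 0,"az": 0}])

```text
clock: 8.22
tcp_pos: [0.4823, -0.2143, 0.1742]
orientation: [0.454, 3.106, 0.0]
contact_force: [-0.8, 1.4, 11.9]
grip_width: 0.0532
gripper_force: 11.1
```

>>> arm_command(plan=[{"claw": 0.38,"tx": 0,"ty": 0,"tz": -0.002,"ax": 0,"ay": 0,"az": 0},{"claw": 0.38,"tx": 0,"ty": 0,"tz": -0.004,"ax": 0,"ay": 0,"az": 0},{"claw": 0.38,"tx": 0,"ty": 0,"tz": -0.008,"ax": 0,"ay": 0,"az": 0},{"claw": 0.38,"tx": 0,"ty": 0,"tz": -0.012,"ax": 0,"ay": 0,"az": 0},{"claw": 0.38,"tx": 0,"ty": 0,"tz": -0.015,"ax": 0,"ay": 0,"az": 0},{"claw": 0.38,"tx": 0,"ty": 0,"tz": -0.015,"ax": 0,"ay": 0,"az": 0},{"claw": 0.38,"tx": 0,"ty": 0,"tz": -0.015,"ax": 0,"ay": 0,"az": 0},{"claw": 0.38,"tx": 0,"ty": 0,"tz": -0.015,"ax": 0,"ay": 0,"az": 0},{"claw": 0.38,"tx": 0,"ty": 0,"tz": -0.01,"ax": 0,"ay": 0,"az": 0},{"claw": 0.38,"tx": 0,"ty": 0,"tz": -0.004,"ax": 0,"ay": 0,"az": 0}])

```text
clock: 9.05
tcp_pos: [0.4819, -0.2143, 0.2748]
orientation: [0.454, 3.106, -0.0]
contact_force: [-0.3, -0.6, -0.4]
grip_width: 0.0531
gripper_force: 7.1
```

```bash
python3 - <<'E'
from h import *
state()
for k in("tongs_grip","tongs_tip","tongs_left","tongs_right"): avg("side",k,2)
for k in("tongs_tip",): avg("top",k,2)
snap("side","s2.png"); state()
im=cv2.imread("pics/s2.png")[130:270,210:400]; cv2.imwrite("pics/s2c.png",cv2.resize(im,None,fx=4,fy=4))
E
```

```text
9.05 tcp [ 0.4819 -0.2143  0.2748] x [-0.958  0.286 -0.003] y [0.286 0.958 0.   ] z [ 0.003 -0.001 -1.   ] w 0.0531 F 7.1 [-0.3 -0.6 -0.4]
side tongs_grip 2 [ 0.4797 -0.2159  0.1116] [0.0006 0.0007 0.0002]
side tongs_tip 2 [ 0.5961 -0.2509  0.1098] [0.0008 0.0006 0.0005]
side tongs_left 2 [ 0.3879 -0.1733  0.0996] [0.0013 0.0011 0.0001]
side tongs_right 2 [ 0.386  -0.1971  0.1013] [0.0004 0.0011 0.0018]
top tongs_tip 0
10.1 tcp [ 0.4816 -0.2141  0.2727] x [-0.958  0.286 -0.   ] y [0.286 0.958 0.   ] z [ 0. -0. -1.] w 0.0531 F 7.1 [ 0.5  0.1 -0.5]
```

View pics/s2c.png

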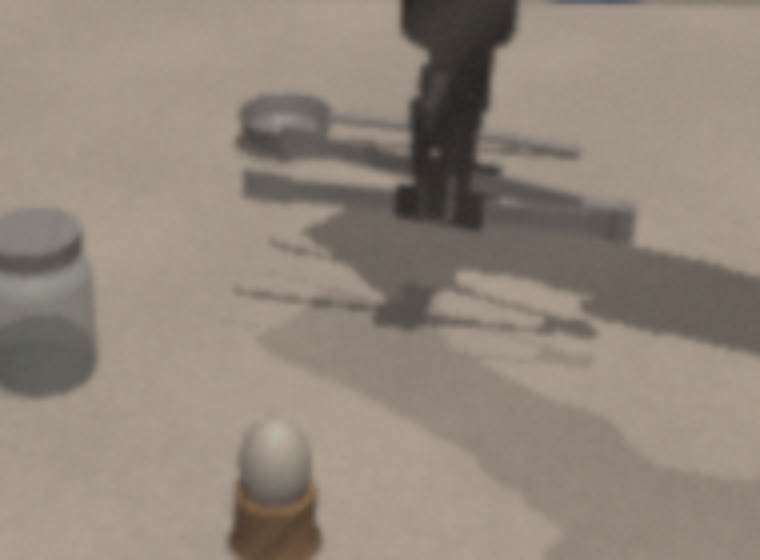

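The tongs are held level (tips at crop px 243,185), about 0.10 m up. The tips sit 0.114 m ahead of the TCP in x and 0.036 m to its right. Next I carry them over to above the brown egg.

>>> arm_command(plan=[{"claw": 0.38,"tx": 0.002,"ty": 0.006,"tz": -0.005,"ax": 0,"ay": 0,"az": 0},{"claw": 0.38,"tx": 0.004,"ty": 0.011,"tz": -0.005,"ax": 0,"ay": 0,"az": 0},{"claw": 0.38,"tx": 0.007,"ty": 0.017,"tz": -0.005,"ax": 0,"ay": 0,"az": 0},{"claw": 0.38,"tx": 0.009,"ty": 0.023,"tz": -0.005,"ax": 0,"ay": 0,"az": 0},{"claw": 0.38,"tx": 0.009,"ty": 0.023,"tz": -0.005,"ax": 0,"ay": 0,"az": 0},{"claw": 0.38,"tx": 0.009,"ty": 0.023,"tz": -0.005,"ax": 0,"ay": 0,"az": 0},{"claw": 0.38,"tx": 0.009,"ty": 0.023,"tz": -0.005,"ax": 0,"ay": 0,"az": 0},{"claw": 0.38,"tx": 0.009,"ty": 0.023,"tz": -0.005,"ax": 0,"ay": 0,"az": 0},{"claw": 0.38,"tx": 0.009,"ty": 0.023,"tz": -0.005,"ax": 0,"ay": 0,"az": 0},{"claw": 0.38,"tx": 0.009,"ty": 0.023,"tz": -0.003,"ax": 0,"ay": 0,"az": 0}])

```text
clock: 10.93
tcp_pos: [0.4641, -0.004, 0.3215]
orientation: [0.453, 3.108, 0.001]
contact_force: [0.8, 0.9, -1.6]
grip_width: 0.0534
gripper_force: 7.1
```

>>> arm_command(plan=[{"claw": 0.38,"tx": 0.009,"ty": 0.023,"tz": 0,"ax": 0,"ay": 0,"az": 0},{"claw": 0.38,"tx": 0.009,"ty": 0.023,"tz": 0,"ax": 0,"ay": 0,"az": 0},{"claw": 0.38,"tx": 0.009,"ty": 0.023,"tz": 0,"ax": 0,"ay": 0,"az": 0},{"claw": 0.38,"tx": 0.009,"ty": 0.023,"tz": 0,"ax": 0,"ay": 0,"az": 0},{"claw": 0.38,"tx": 0.009,"ty": 0.023,"tz": 0,"ax": 0,"ay": 0,"az": 0},{"claw": 0.38,"tx": 0.009,"ty": 0.023,"tz": 0,"ax": 0,"ay": 0,"az": 0},{"claw": 0.38,"tx": 0.008,"ty": 0.023,"tz": 0,"ax": 0,"ay": 0,"az": 0},{"claw": 0.38,"tx": 0.006,"ty": 0.017,"tz": 0,"ax": 0,"ay": 0,"az": 0},{"claw": 0.38,"tx": 0.004,"ty": 0.011,"tz": 0,"ax": 0,"ay": 0,"az": 0},{"claw": 0.38,"tx": 0.002,"ty": 0.005,"tz": 0,"ax": 0,"ay": 0,"az": 0}])

```text
clock: 11.77
tcp_pos: [0.4486, 0.2036, 0.3209]
orientation: [0.45, 3.109, 0.001]
contact_force: [-0.6, 0.7, -0.4]
grip_width: 0.0531
gripper_force: 7.1
```

```bash
python3 - <<'E'
from h import *
to([.452,.2005,.2195])
for n in("side","top"):
    for k in("tongs_grip","tongs_tip","egg_brown_mid","egg_brown"): avg(n,k,3)
snap("side","s3.png");snap("top","t3.png"); to([.452,.2005,.2195])
a=cv2.resize(cv2.imread("pics/s3.png")[200:380,180:380],None,fx=2,fy=2);b=cv2.resize(cv2.imread("pics/t3.png")[130:310,80:280],None,fx=2,fy=2)
cv2.imwrite("pics/m3.png",np.hstack([a,b]))
E
```

```text
11.77 tcp [0.4486 0.2036 0.3209] x [-0.959  0.283 -0.   ] y [0.283 0.959 0.001] z [ 0.     0.001 -1.   ] w 0.0531 F 7.1 [-0.6  0.7 -0.4]
tool shift [-0.0041 -0.0021  0.1014]
side tongs_grip 3 [0.4465 0.2014 0.158 ] [0.0015 0.0016 0.0021]
side tongs_tip 3 [0.566  0.1616 0.1599] [0.0006 0.0015 0.0006]
side egg_brown_mid 3 [0.5671 0.1647 0.0606] [0.0007 0.0001 0.0023]
side egg_brown 3 [0.5736 0.1198 0.0227] [0.0093 0.0651 0.0162]
top tongs_grip 3 [0.4464 0.2015 0.1564] [0.0012 0.0016 0.0008]
top tongs_tip 3 [0.5638 0.1654 0.1573] [0.0012 0.0015 0.0014]
top egg_brown_mid 3 [0.5699 0.1673 0.0568] [0.0012 0.0015 0.0009]
top egg_brown 3 [0.5678 0.1664 0.0327] [0.0001 0.0022 0.0005]
14.27 tcp [0.449  0.2016 0.3207] x [-0.958  0.286  0.   ] y [ 0.286  0.958 -0.   ] z [-0.  0. -1.] w 0.053 F 7.1 [-0.6 -0.1 -1.6]
tool shift [-0.0032 -0.0002  0.1012]
```

View pics/m3.png

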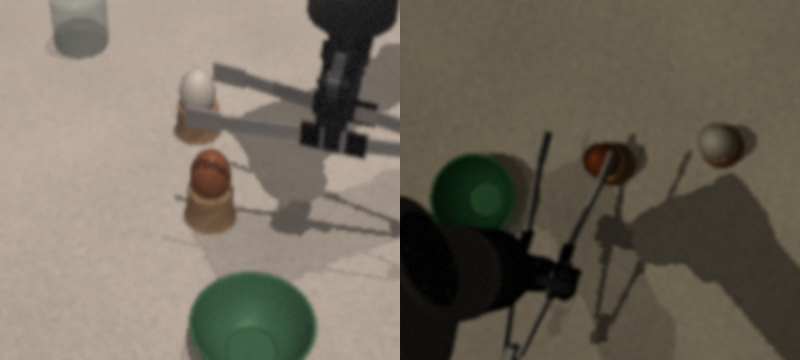

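In the top view the tips (px 548,135 and 610,152 in the montage) straddle the egg almost evenly. The corrections are 4 mm forward, 2.5 mm left and 100 mm down.

>>> arm_command(plan=[{"claw": 0.38,"tx": -0.004,"ty": 0.0025,"tz": 0.004,"ax": 0,"ay": 0,"az": 0},{"claw": 0.38,"tx": 0,"ty": 0,"tz": 0.008,"ax": 0,"ay": 0,"az": 0},{"claw": 0.38,"tx": 0,"ty": 0,"tz": 0.01,"ax": 0,"ay": 0,"az": 0},{"claw": 0.38,"tx": 0,"ty": 0,"tz": 0.01,"ax": 0,"ay": 0,"az": 0},{"claw": 0.38,"tx": 0,"ty": 0,"tz": 0.01,"ax": 0,"ay": 0,"az": 0},{"claw": 0.38,"tx": 0,"ty": 0,"tz": 0.008,"ax": 0,"ay": 0,"az": 0},{"claw": 0.38,"tx": 0,"ty": 0,"tz": 0.005,"ax": 0,"ay": 0,"az": 0},{"claw": 0.38,"tx": 0,"ty": 0,"tz": 0.003,"ax": 0,"ay": 0,"az": 0},{"claw": 0.38,"tx": 0,"ty": 0,"tz": 0.002,"ax": 0,"ay": 0,"az": 0},{"claw": 0.38,"tx": 0,"ty": 0,"tz": 0,"ax": 0,"ay": 0,"az": 0}])

```text
clock: 15.1
tcp_pos: [0.4536, 0.2028, 0.2605]
orientation: [-0.454, -3.108, 0.0]
contact_force: [-0.0, -0.7, -1.0]
grip_width: 0.0531
gripper_force: 7.1
```

```bash
python3 - <<'E'
from h import *
for n in("side","top"):
    for k in("tongs_tip","egg_brown_mid"): avg(n,k,3)
snap("side","s4.png");snap("top","t4.png"); state()
a=cv2.resize(cv2.imread("pics/s4.png")[240:340,230:330],None,fx=4,fy=4);b=cv2.resize(cv2.imread("pics/t4.png")[160:260,120:220],None,fx=4,fy=4)
cv2.imwrite("pics/m4.png",np.hstack([a,b]))
E
```

```text
side tongs_tip 3 [0.5719 0.1668 0.0988] [0.001  0.0013 0.001 ]
side egg_brown_mid 3 [0.6305 0.0594 0.0401] [0.0893 0.1494 0.0295]
top tongs_tip 3 [0.5563 0.2202 0.0626] [0.0209 0.0784 0.0473]
top egg_brown_mid 2 [0.5685 0.1654 0.0566] [0.0002 0.0004 0.    ]
16.4 tcp [0.4536 0.2029 0.2607] x [-0.958  0.286  0.   ] y [0.286 0.958 0.   ] z [-0.  0. -1.] w 0.0528 F 7.1 [ 1.5 -0.3 -0.8]
```

View pics/m4.png

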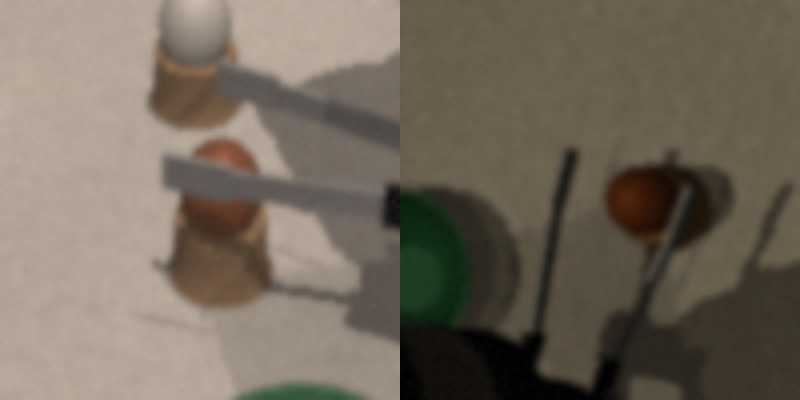

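```bash
python3 - <<'E'
from h import *
a=pix("top",191.3,207.5,.109);b=pix("top",162.5,198.8,.109);m=(a+b)/2
print(a,b,m,m-.017*np.array([.958,-.286,0]))
im=cv2.imread("pics/t3.png").astype(int); B,G,Rr=im[...,0],im[...,1],im[...,2]
im0=cv2.imread("pics/top0.png").astype(int)
for n,f,z in(("top","top0.png",.060),("side","side0.png",.064)):
    hsv=cv2.cvtColor(cv2.imread("pics/"+f),cv2.COLOR_BGR2HSV)
    M=((hsv[...,0]<11)&(hsv[...,1]>130)).astype(np.uint8)
    if n=="top": M[:,:150]=0;M[:,220:]=0;M[240:]=0
    else: M[330:]=0;M[:,:260]=0;M[:,310:]=0
    ys,xs=np.nonzero(M); print(n,len(xs),xs.min(),xs.max(),ys.min(),ys.max(),xs.mean(),ys.mean(), pix(n,xs.mean(),ys.mean(),z))
    print(proj(n,[.568,.1655,.057]))
E
```

```text
[0.56786878 0.12485411 0.109     ] [0.58863931 0.19181309 0.109     ] [0.57825404 0.1583336  0.109     ] [0.56196804 0.1631956  0.109     ]
top 155 172 194 203 217 179.70967741935485 209.71612903225807 [0.56786234 0.16609873 0.06      ]
(np.float64(180.32055111776612), np.float64(209.76822169520096))
side 308 276 293 276 297 284.8474025974026 286.3766233766234 [0.56813086 0.16881678 0.064     ]
(np.float64(284.9628447977977), np.float64(287.784165040042))
```

>>> arm_command(plan=[{"claw": 0.38,"tx": -0.001,"ty": 0,"tz": 0.004,"ax": 0,"ay": 0,"az": 0},{"claw": 0.38,"tx": 0,"ty": 0,"tz": 0.008,"ax": 0,"ay": 0,"az": 0},{"claw": 0.38,"tx": 0,"ty": 0,"tz": 0.009,"ax": 0,"ay": 0,"az": 0},{"claw": 0.38,"tx": 0,"ty": 0,"tz": 0.009,"ax": 0,"ay": 0,"az": 0},{"claw": 0.38,"tx": 0,"ty": 0,"tz": 0.006,"ax": 0,"ay": 0,"az": 0},{"claw": 0.38,"tx": 0,"ty": 0,"tz": 0.003,"ax": 0,"ay": 0,"az": 0},{"claw": 0.38,"tx": 0,"ty": 0,"tz": 0.002,"ax": 0,"ay": 0,"az": 0},{"claw": 0.38,"tx": 0,"ty": 0,"tz": 0,"ax": 0,"ay": 0,"az": 0},{"claw": 0.4,"tx": 0,"ty": 0,"tz": 0,"ax": 0,"ay": 0,"az": 0},{"claw": 0.42,"tx": 0,"ty": 0,"tz": 0,"ax": 0,"ay": 0,"az": 0}])

```text
clock: 17.23
tcp_pos: [0.4547, 0.2026, 0.22]
orientation: [0.454, 3.108, 0.001]
contact_force: [-0.2, 0.7, -1.6]
grip_width: 0.0498
gripper_force: 7.6
```

```bash
python3 - <<'E'
from h import *
for n in("side","top"):
    for k in("tongs_tip","egg_brown_mid"): avg(n,k,2)
snap("side","s5.png");snap("top","t5.png"); state()
a=cv2.resize(cv2.imread("pics/s5.png")[240:340,230:330],None,fx=4,fy=4);b=cv2.resize(cv2.imread("pics/t5.png")[160:260,120:220],None,fx=4,fy=4)
cv2.imwrite("pics/m5.png",np.hstack([a,b]))
E
```

```text
side tongs_tip 2 [0.5712 0.1654 0.0594] [0.0002 0.0007 0.0008]
side egg_brown_mid 2 [0.5695 0.1628 0.0635] [0.001  0.0002 0.0005]
top tongs_tip 1 [0.5718 0.1636 0.0542] [0. 0. 0.]
top egg_brown_mid 2 [0.5677 0.1679 0.0565] [0.0018 0.     0.0009]
18.13 tcp [0.4545 0.2026 0.2197] x [-0.958  0.286  0.   ] y [ 0.286  0.958 -0.   ] z [-0. -0. -1.] w 0.0497 F 7.6 [-0.7  0.3 -1.4]
```

View pics/m5.png

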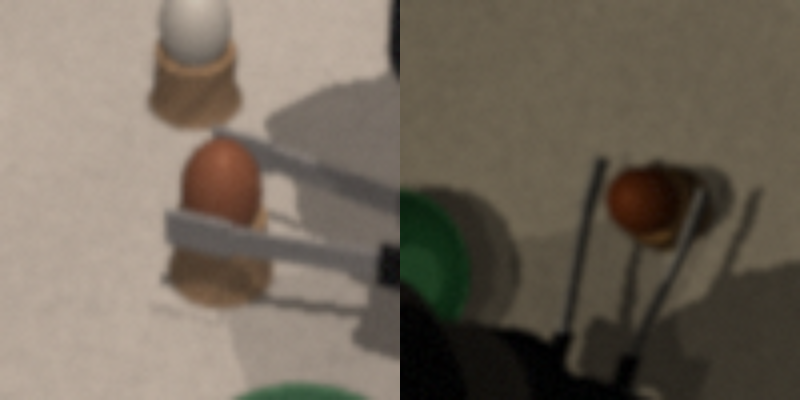

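The plates now stand either side of the egg's middle: about 600 and 700 px in the top crop, with the egg (645,200) between them. I'm closing slowly.

>>> arm_command(plan=[{"claw": 0.43,"tx": 0,"ty": 0,"tz": 0,"ax": 0,"ay": 0,"az": 0},{"claw": 0.44,"tx": 0,"ty": 0,"tz": 0,"ax": 0,"ay": 0,"az": 0},{"claw": 0.45,"tx": 0,"ty": 0,"tz": 0,"ax": 0,"ay": 0,"az": 0},{"claw": 0.46,"tx": 0,"ty": 0,"tz": 0,"ax": 0,"ay": 0,"az": 0},{"claw": 0.47,"tx": 0,"ty": 0,"tz": 0,"ax": 0,"ay": 0,"az": 0},{"claw": 0.48,"tx": 0,"ty": 0,"tz": 0,"ax": 0,"ay": 0,"az": 0},{"claw": 0.49,"tx": 0,"ty": 0,"tz": 0,"ax": 0,"ay": 0,"az": 0},{"claw": 0.5,"tx": 0,"ty": 0,"tz": 0,"ax": 0,"ay": 0,"az": 0},{"claw": 0.51,"tx": 0,"ty": 0,"tz": 0,"ax": 0,"ay": 0,"az": 0},{"claw": 0.52,"tx": 0,"ty": 0,"tz": 0,"ax": 0,"ay": 0,"az": 0}], squeeze=32)

```text
clock: 18.97
tcp_pos: [0.4546, 0.2028, 0.2198]
orientation: [0.453, 3.108, 0.001]
contact_force: [-0.7, 1.6, -2.4]
grip_width: 0.0412
gripper_force: 10.9
```

>>> arm_command(plan=[{"claw": 0.53,"tx": 0,"ty": 0,"tz": 0,"ax": 0,"ay": 0,"az": 0},{"claw": 0.54,"tx": 0,"ty": 0,"tz": 0,"ax": 0,"ay": 0,"az": 0},{"claw": 0.55,"tx": 0,"ty": 0,"tz": 0,"ax": 0,"ay": 0,"az": 0},{"claw": 0.57,"tx": 0,"ty": 0,"tz": 0,"ax": 0,"ay": 0,"az": 0},{"claw": 0.6,"tx": 0,"ty": 0,"tz": 0,"ax": 0,"ay": 0,"az": 0},{"claw": 0.65,"tx": 0,"ty": 0,"tz": 0,"ax": 0,"ay": 0,"az": 0},{"claw": 0.7,"tx": 0,"ty": 0,"tz": 0,"ax": 0,"ay": 0,"az": 0},{"claw": 0.7,"tx": 0,"ty": 0,"tz": 0,"ax": 0,"ay": 0,"az": 0},{"claw": 0.7,"tx": 0,"ty": 0,"tz": 0,"ax": 0,"ay": 0,"az": 0},{"claw": 0.7,"tx": 0,"ty": 0,"tz": 0,"ax": 0,"ay": 0,"az": 0}])

```text
clock: 19.8
tcp_pos: [0.4546, 0.2026, 0.2197]
orientation: [0.454, 3.108, 0.0]
contact_force: [0.1, 1.3, -0.5]
grip_width: 0.0394
gripper_force: 32.4
```

```bash
python3 - <<'E'
from h import *
snap("side","s6.png");snap("top","t6.png"); state()
a=cv2.resize(cv2.imread("pics/s6.png")[240:340,230:330],None,fx=4,fy=4);b=cv2.resize(cv2.imread("pics/t6.png")[160:260,120:220],None,fx=4,fy=4)
cv2.imwrite("pics/m6.png",np.hstack([a,b]))
E
```

```text
19.9 tcp [0.4545 0.2026 0.2197] x [-0.958  0.286 -0.   ] y [0.286 0.958 0.   ] z [ 0.  0. -1.] w 0.0396 F 32.4 [-0.6  1.8 -0.7]
```

View pics/m6.png

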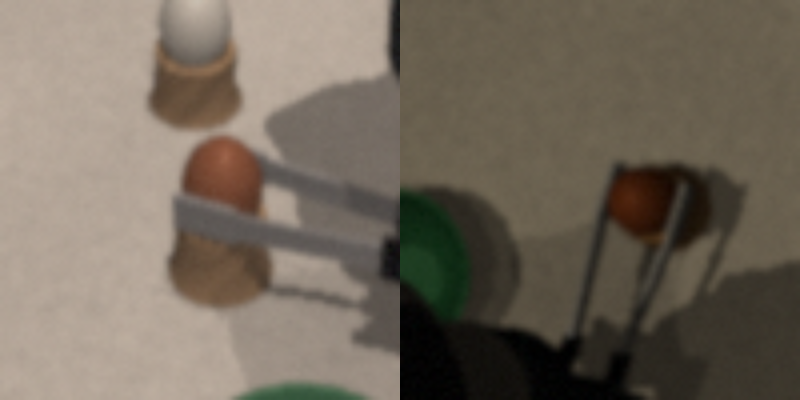

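Both plates are on the egg at its widest height, at 40 mm over the pads and 32 N. I'm lifting 130 mm straight up.

>>> arm_command(plan=[{"claw": 0.7,"tx": 0,"ty": 0,"tz": -0.003,"ax": 0,"ay": 0,"az": 0},{"claw": 0.7,"tx": 0,"ty": 0,"tz": -0.006,"ax": 0,"ay": 0,"az": 0},{"claw": 0.7,"tx": 0,"ty": 0,"tz": -0.012,"ax": 0,"ay": 0,"az": 0},{"claw": 0.7,"tx": 0,"ty": 0,"tz": -0.018,"ax": 0,"ay": 0,"az": 0},{"claw": 0.7,"tx": 0,"ty": 0,"tz": -0.02,"ax": 0,"ay": 0,"az": 0},{"claw": 0.7,"tx": 0,"ty": 0,"tz": -0.02,"ax": 0,"ay": 0,"az": 0},{"claw": 0.7,"tx": 0,"ty": 0,"tz": -0.02,"ax": 0,"ay": 0,"az": 0},{"claw": 0.7,"tx": 0,"ty": 0,"tz": -0.016,"ax": 0,"ay": 0,"az": 0},{"claw": 0.7,"tx": 0,"ty": 0,"tz": -0.01,"ax": 0,"ay": 0,"az": 0},{"claw": 0.7,"tx": 0,"ty": 0,"tz": -0.005,"ax": 0,"ay": 0,"az": 0}])

```text
clock: 20.73
tcp_pos: [0.4546, 0.2022, 0.351]
orientation: [0.455, 3.108, 0.002]
contact_force: [0.2, 0.9, -2.1]
grip_width: 0.0397
gripper_force: 32.9
```

```bash
python3 - <<'E'
from h import *
for k in("egg_brown_mid","tongs_tip"): avg("side",k,2);avg("top",k,2)
avg("side","bowl",3);avg("top","bowl",3)
to([.527-.114,.333+.0371,.35])
E
```

```text
side egg_brown_mid 2 [0.565  0.1616 0.1905] [0.0008 0.0007 0.0019]
top egg_brown_mid 2 [0.5686 0.164  0.1814] [0.0006 0.0016 0.0009]
side tongs_tip 2 [0.5705 0.1646 0.1843] [0.0017 0.0017 0.0004]
top tongs_tip 2 [0.5704 0.1638 0.1832] [0.0018 0.0003 0.0008]
side bowl 3 [ 0.5251  0.3282 -0.0013] [0.     0.0004 0.0016]
top bowl 3 [ 0.5295  0.332  -0.0043] [0.0009 0.0005 0.0016]
22.13 tcp [0.4545 0.2026 0.3497] x [-0.958  0.286  0.   ] y [0.286 0.958 0.   ] z [-0.  0. -1.] w 0.0395 F 32.9 [ 0.6 -0.5 -1.9]
tool shift [ 0.0877  0.1487 -0.0003]
```

The egg is up at z≈0.185. Now I shift it over the bowl and then let it settle.

>>> arm_command(plan=[{"claw": 0.7,"tx": 0.003,"ty": 0.005,"tz": 0,"ax": 0,"ay": 0,"az": 0},{"claw": 0.7,"tx": 0.006,"ty": 0.01,"tz": 0,"ax": 0,"ay": 0,"az": 0},{"claw": 0.7,"tx": 0.01,"ty": 0.017,"tz": 0,"ax": 0,"ay": 0,"az": 0},{"claw": 0.7,"tx": 0.012,"ty": 0.021,"tz": 0,"ax": 0,"ay": 0,"az": 0},{"claw": 0.7,"tx": 0.013,"ty": 0.022,"tz": 0,"ax": 0,"ay": 0,"az": 0},{"claw": 0.7,"tx": 0.013,"ty": 0.022,"tz": 0,"ax": 0,"ay": 0,"az": 0},{"claw": 0.7,"tx": 0.012,"ty": 0.021,"tz": 0,"ax": 0,"ay": 0,"az": 0},{"claw": 0.7,"tx": 0.009,"ty": 0.016,"tz": 0,"ax": 0,"ay": 0,"az": 0},{"claw": 0.7,"tx": 0.006,"ty": 0.01,"tz": 0,"ax": 0,"ay": 0,"az": 0},{"claw": 0.7,"tx": 0.003,"ty": 0.005,"tz": 0,"ax": 0,"ay": 0,"az": 0}])

```text
clock: 22.97
tcp_pos: [0.4124, 0.3729, 0.3495]
orientation: [-0.449, -3.109, -0.001]
contact_force: [0.3, 0.5, -1.9]
grip_width: 0.0393
gripper_force: 32.9
```

```bash
python3 - <<'E'
from h import *
for n in("side","top"):
    for k in("egg_brown_mid","tongs_tip","bowl"): avg(n,k,3)
snap("side","s7.png");o,M=state();print(o["qvel"].round(3))
E
```

```text
side egg_brown_mid 3 [0.5255 0.3322 0.189 ] [0.0016 0.0024 0.0021]
side tongs_tip 2 [0.5289 0.3324 0.184 ] [0.0014 0.0018 0.0005]
side bowl 3 [ 5.234e-01  3.289e-01 -5.000e-04] [0.0011 0.0009 0.0003]
top egg_brown_mid 3 [0.5276 0.3325 0.185 ] [0.0011 0.0015 0.0002]
top tongs_tip 3 [0.5304 0.3323 0.1847] [0.0018 0.0005 0.0013]
top bowl 3 [ 0.5282  0.3337 -0.0036] [0.001  0.0005 0.0016]
24.82 tcp [0.4138 0.3702 0.3497] x [-0.958  0.286  0.   ] y [0.286 0.958 0.   ] z [ 0.  0. -1.] w 0.0398 F 32.9 [-0.3 -0.1 -1.4]
[ 0.     0.001  0.003  0.002  0.001 -0.     0.001]
```

View pics/s7.png

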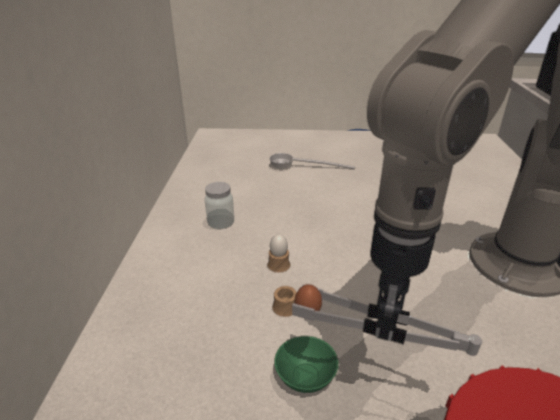

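The egg (px 308,298) is held still in the tongs at z≈0.187, within 5 mm of the bowl centre. The brown cup is empty (px 285,300) and everything else is where it started, so I'm handing in.

```bash
python3 -c "
from bench import r
print(r.hand_in())"
```

```text
the job is handed in; nothing more can be done
None
```

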